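# Prove the roller tappets free with one stroke of the fingertips

## Robot

A 6-joint arm with a two-finger parallel gripper is mounted at the origin on a cart in front of the work surface, level with it; the furniture and walls round the work are solid. World frame = base frame: x ahead of the robot, y to its left, z up, the work surface at z = 0. Lengths are in m, angles in rad, forces in N, time in s.
With the tool pointing down it reaches from about 0.25 to 0.775 m from the base axis. Payload 4 kg.
Tool frame: the origin (TCP) lies at the centre of the arm's flange, where the gripper is bolted on; the fingertips stand 199 mm ahead of it and the grasp point (between the pads) lies 180 mm ahead of it (robot.tcp_to_tips is the distance from the TCP to the fingertips, in m); z points along the fingers, y is the line along which they close (so a half turn about z gives the same grasp; the last joint's range is limited). The gripper opens to 94 mm and grips with 3 to 60 N. Pads are 16 mm wide; open, the fingers measure 119 mm over their backs; the gripper's body (75 mm by 177 mm) begins 78 mm behind the grasp point.
Start: joints at [-1.358, 0.087, 1.371, -0, 1.684, -0.103], TCP at [0.171, -0.523, 0.405] pointing down, gripper open.
Joint ranges: [-3.1, 3.1], [-0.76, 2.03], [0.27, 2.55], [-1.08, 4.22], [0.17, 2.65], [-2.57, 2.57]. Speed limits (rad/s): [2.79, 2.79, 3.14, 3.14, 3.14, 3.14].

## Interface

Orientations are given as [roll, pitch, yaw] about the fixed x, y, z axes, in that order (R = Rz(yaw) Ry(pitch) Rx(roll)).
In Python, from bench import telemetry, snapshot, ticket, robot gives the robot as it stands.
- The arm moves only by the tool apply_moves, never from a script. Its argument "moves" is a list that holds one entry, the list of rows, each a list of 5 numbers: the shift along the tool's x, y, z in units of 50 mm (1.0 is 50 mm), then the turn about the tool's z in units of 10 degrees (1.0 is 10 degrees), then the closure, from 0 (fully open) to 1 (shut). A call has 1 to 10 rows; each row is the pose to reach, as a shift and turn from the pose commanded when the call began, along the tool's axes at that moment; what a row does not reach only later rows make up. A row lasts 1/8 s, in which the tool goes at most 62.5 mm and 10.7 degrees, less where a joint would pass 70% of its speed; a pose out of reach is approached as far as the arm can. A call with a gripper value outside its range is refused whole. The fingers move at their own pace and stop on an object; the grip force is fixed at half the most. Time passes only in rows, so rows that repeat a pose let the fingers close. It gives the time, the measured TCP pose, the force, the opening and the grip force at its end, in the units of the state.
- telemetry.get_obs(): the state, without advancing time (a new reading comes with each control period).
- snapshot(name): name is "scene" or "side" or "wrist"; returns a dict with "image" (420x560x3 uint8, red, green, blue), "fovy" (degrees; the focal length in pixels is half the picture's height over the tangent of half this angle, whatever the lens; pixels are square), "cx", "cy" (the principal point, pixels), "R" (3x3) and "t" (3): a world point X has camera coordinates R X + t. Camera axes: x right, y down, z forward; pixel columns grow to the right and rows downward; lengths in m; the calibration is good to about 2 mm. The wrist camera is an equidistant fisheye: a pixel r from the principal point sees the ray r / f radians off the axis. A picture is of the moment at which its call begins. There is no depth.
- ticket.close_job(): hands the job in; it is judged then, once.
The state is a dict: "time": time; "joint_positions": joint angles; "qvel": joint speeds; "joint_torque": joint torques, N m; "tool_pos": TCP position; "ee_rot": TCP orientation; "wrist_force": force on the tool from outside, world axes, zero at the start; "wrist_torque": the same for the moment, N m; "width": finger opening in m; "finger_force": force on a finger pad.
Only numpy, scipy, OpenCV 4.12 (cv2) and the standard library are available. Lean on these libraries where they do the work, as an engineer would, in place of code of your own. Each camera call takes 0.05 s, during which the arm holds its last target. There are 200 camera calls.

## Task

Before the camshaft goes back into this injection pump its six sprung roller tappets must be proved free: with the fingertips, stroke gently along the tops of the rollers from the housing's plain end to the end with the round flange, dipping each tappet a few millimetres and passing on to the next before the one behind has come right up, and never driving one to the bottom of its travel. Finish while holding the last tappet, the one beside the flange, pressed about half way down so that its retaining pin can be fitted, with the other five up again; the program ends in that hold. Touch only: nothing is gripped, and the housing and the parts lying around stay where they are.

Things in the scene. Friction and masses are not known exactly. Their poses are not given: they have to be found in the camera images.
- housing: loose grey cast tappet housing with a bright top, 2.6 kg, lying at any angle: body 172x66 mm, foot 86 mm wide, flat top 62 mm above the bench, six sprung roller tappets in a row along it. Origin: centre of underside; x runs along the row to the round drive flange (62 mm disc on a neck, to x = +113 mm, top 64 mm high); plain end with flat screwed cover at x = -90 mm; z up. The rollers are its highest parts.
- crest_1 (a point): top of roller 1 (centre of its crest line); it goes down with its tappet. Roller 1 is beside the flange, 6 at the plain end, 22 mm apart, at y = 0 of the housing. Each is a wheel 20 mm in diameter, 11 mm wide, spinning freely about the housing's y axis, so a finger rolls over it along the row. Top with the tappet up: 78 mm above the bench, 16 mm above the housing's top; fully down still 4 mm above it.
- crest_2 (a point): top of roller 2 (centre of its crest line); it goes down with its tappet. See crest_1.
- crest_3 (a point): top of roller 3 (centre of its crest line); it goes down with its tappet. See crest_1.
- crest_4 (a point): top of roller 4 (centre of its crest line); it goes down with its tappet. See crest_1.
- crest_5 (a point): top of roller 5 (centre of its crest line); it goes down with its tappet. See crest_1.
- crest_6 (a point): top of roller 6 (centre of its crest line); it goes down with its tappet. See crest_1.
- tappet_1 (a joint): travel of tappet 1 in m: 0 = up, 0.012 = fully down. Spring: about 2.4 N to start it, 400 N/m more, so about 4 N at 4 mm and 7 N at the bottom; it springs back by itself.
- tappet_2 (a joint): travel of tappet 2 in m: 0 = up, 0.012 = fully down. As tappet_1.
- tappet_3 (a joint): travel of tappet 3 in m: 0 = up, 0.012 = fully down. As tappet_1.
- tappet_4 (a joint): travel of tappet 4 in m: 0 = up, 0.012 = fully down. As tappet_1.
- tappet_5 (a joint): travel of tappet 5 in m: 0 = up, 0.012 = fully down. As tappet_1.
- tappet_6 (a joint): travel of tappet 6 in m: 0 = up, 0.012 = fully down. As tappet_1.
- plunger: bystander, to be left alone: steel pump plunger, 16x68x16 mm, lying; origin at the centre of its underside
- bolt_long: bystander, to be left alone: long hexagon bolt, 17x67x17 mm, lying; origin at the centre of its underside
- bearing_1: bystander, to be left alone: ball bearing, 42 mm across, 14 mm high, lying flat; origin at the centre of its underside
- sleeve_nut: bystander, to be left alone: hexagon sleeve nut, 24x21x14 mm; origin at the centre of its underside
- oval_flange: bystander, to be left alone: oval flange with two holes, 34x60x11 mm; origin at the centre of its underside
- injector_4: bystander, to be left alone: injector lying on its side, 24x144x34 mm; origin at the centre of its underside
- caliper: bystander, to be left alone: digital caliper, 66x216x11 mm, lying flat; origin at the centre of its underside

How it is judged:
By the outcome, as a careful person would: the job done as asked, in the order asked, and still so for the second after the job is handed in, while the arm keeps its last pose, push and grip.
It also fails if it takes over 40 s, if anything falls off the work surface, if the arm or the gripper's body presses on something with over 40 N, if the wrist force passes 120 N, or if a joint passes its speed limit or range.

## Working session

There is one attempt and no reset: what is moved stays moved. The work goes in short steps, Python scripts to look and compute and a tool call to move; the robot and the scene stay as the last step left them, time stands still between calls to the robot, and variables do not carry over. Pictures are saved under pics/ and viewed, at most 10 in all, crops included, and the job is handed in when it is done.

Besides the shell and the picture viewer there is one more tool, called after ">>>" as name(argument=value, ...), one argument or row to a line, values as JSON. apply_moves: Moves the arm, as the interface text tells. Its arguments: {"type":"object","properties":{"moves":{"type":"array","items":{"type":"array","items":{"type":"array","items":{"type":"number"}}}}},"required":["moves"]}

```bash
mkdir -p pics; ls; python3 - <<'E'
from bench import telemetry, snapshot
import cv2, numpy as np, pickle
print(telemetry.get_obs())
for n in ["scene","side","wrist"]:
    s=snapshot(n); pickle.dump(s,open(f"pics/{n}0.pkl","wb"))
    cv2.imwrite(f"pics/{n}0.png",s["image"][:,:,::-1]); print(n,s["fovy"],s["cx"],s["cy"],np.round(s["R"],3).tolist(),np.round(s["t"],3))
E
```

```text
pics
{'time': 0.0, 'joint_positions': array([-1.35810606e+00,  8.79334241e-02,  1.37220579e+00, -2.76058724e-05,
        1.68364588e+00, -1.03100719e-01]), 'qvel': array([ 1.11397000e-03, -6.02897600e-04,  8.41916583e-06,  6.19658025e-04,
        6.96326257e-04,  1.72983458e-03]), 'joint_torque': array([-3.69357431e-04, -3.40181172e+01, -3.02425718e+01,  7.16905436e-02,
        3.29801522e-02, -1.62937281e-04]), 'tool_pos': array([ 0.17077909, -0.52269099,  0.40354011]), 'ee_rot': array([-3.13940904e+00, -1.98349810e-04,  3.15787692e-01]), 'wrist_force': array([-0.47585992, -0.15955134, -0.19952065]), 'wrist_torque': array([-0.00606814, -0.01300683,  0.01340582]), 'finger_force': 0.0, 'width': 0.09407748545641081}
scene 45.459594421222874 283.8867583544971 208.73126302864338 [[0.652, -0.758, -0.022], [-0.402, -0.321, -0.857], [0.643, 0.568, -0.514]] [-0.32   0.269  1.356]
side 47.44968849865189 279.31377776408584 205.35915292470037 [[-0.994, -0.104, -0.018], [-0.039, 0.522, -0.852], [0.098, -0.847, -0.523]] [0.483 0.109 1.583]
wrist 65.70646984690485 285.1933295590523 214.4730514730461 [[0.31, -0.951, -0.003], [-0.916, -0.299, 0.268], [-0.256, -0.08, -0.963]] [-0.548 -0.028  0.393]
```

View pics/scene0.png

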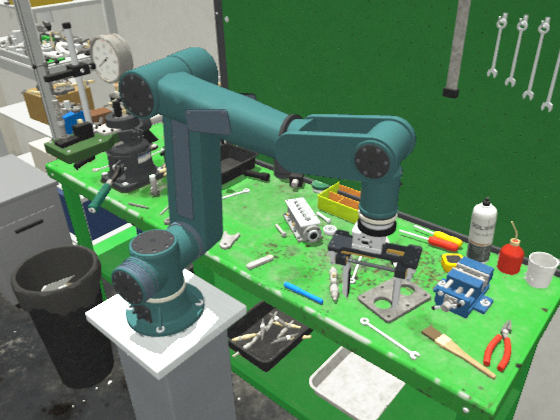

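View pics/side0.png

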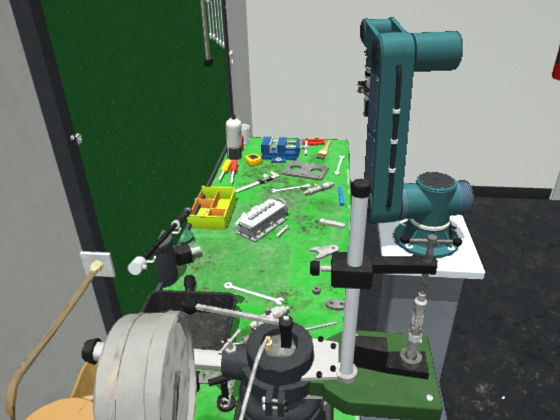

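The scene image shows the housing near (302,218), with its round flange at about (314,236). In the side image it is near (262,218). I'll enlarge both.

```bash
python3 - <<'E'
import cv2, numpy as np
a=cv2.imread("pics/scene0.png")[190:255,270:340]; b=cv2.imread("pics/side0.png")[190:245,230:295]
A=cv2.resize(a,None,fx=8,fy=8,interpolation=3)[:,:]; B=cv2.resize(b,None,fx=8,fy=8,interpolation=3)
o=np.zeros((520,1080,3),np.uint8); o[:A.shape[0],:560]=A; o[:440,560:1080]=B
o=cv2.resize(o,(800,385),interpolation=cv2.INTER_AREA); cv2.imwrite("pics/crop0.png",o)
E
```

```text
(no output)
```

View pics/crop0.png

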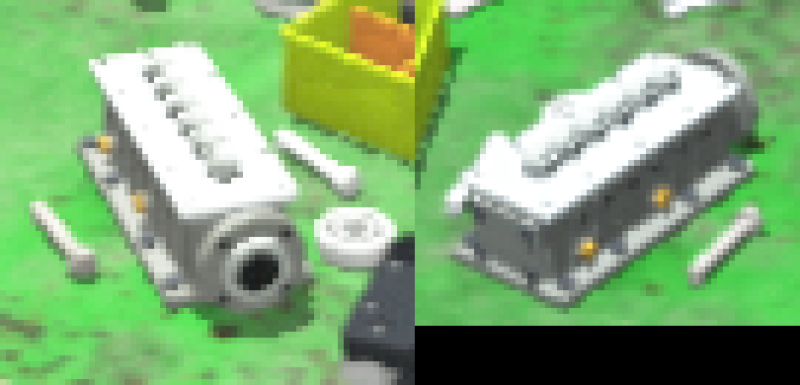

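View pics/wrist0.png

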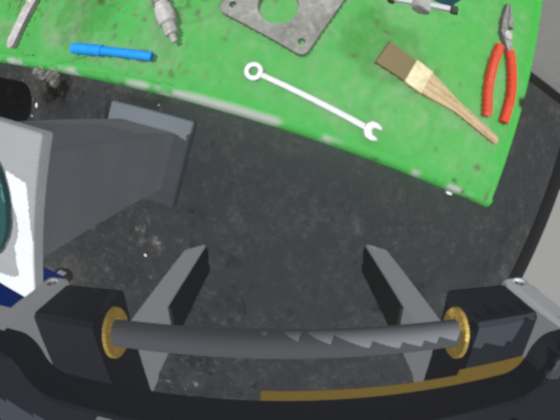

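The crop shows the flange at the scene's lower right, towards the robot's −y side. The rollers run from about (155,70) at the plain end to (228,168) at the flange end in the left crop, and from (540,160) to (668,75) in the right crop.

```bash
cat > h.py <<'E'
import numpy as np
def ray(s,u,v,fish=False):
    f=210/np.tan(np.radians(s["fovy"])/2); d=np.array([u-s["cx"],v-s["cy"]])
    if fish:
        r=np.hypot(*d); c=np.r_[d/r*np.sin(r/f),np.cos(r/f)]
    else: c=np.r_[d/f,1]
    R=np.array(s["R"]); return -R.T@s["t"], R.T@c
def atz(s,u,v,z,fish=False):
    o,d=ray(s,u,v,fish); return (o+d*(z-o[2])/d[2])[:2]
E
python3 - <<'E'
import pickle; from h import *
k=5.926
S=pickle.load(open("pics/scene0.pkl","rb")); D=pickle.load(open("pics/side0.pkl","rb"))
for n,(u,v),z in [("r6",(155,70),.075),("r1",(228,168),.075),("FL",(90,62),.062),("FR",(205,45),.062),("NR",(300,193),.062),("NL",(178,218),.062)]:
    print("scene",n,np.round(atz(S,u/k+270,v/k+190,z),4))
for n,(u,v),z in [("r6",(540,160),.075),("r1",(668,75),.075),("corner",(570,212),.062),("cornR",(745,98),.062)]:
    print("side",n,np.round(atz(D,(u-415)/k+230,v/k+190,z),4))
E
```

```text
scene r6 [0.5627 0.0049]
scene r1 [ 0.5066 -0.0921]
scene FL [0.5636 0.0544]
scene FR [0.6204 0.0148]
scene NR [ 0.5272 -0.1249]
scene NL [ 0.4672 -0.0895]
side r6 [0.5751 0.0298]
side r1 [ 0.5147 -0.0661]
side corner [0.5543 0.0607]
side cornR [ 0.4696 -0.065 ]
```

>>> apply_moves(
  moves=[
    [[0.94,-0.63,0,-0.4,0],[1.9,-1.26,0,-0.8,0],[2.8,-1.9,0,-1.2,0],[3.75,-2.5,0,-1.6,0],[4.7,-3.15,0,-2.0,0],[5.6,-3.8,0,-2.4,0],[6.55,-4.4,0,-2.8,0],[7.5,-5.05,0,-3.2,0],[8.4,-5.7,0,-3.6,0],[9.36,-6.3,0,-3.9,0]],
  ],
)

```text
time: 1.4
tool_pos: [0.5185, -0.0763, 0.4045]
ee_rot: [3.141, 0.0, 0.998]
wrist_force: [0.5, -1.0, -0.3]
width: 0.0941
finger_force: 0.0
```

>>> apply_moves(
  moves=[
    [[0,0,0,0,0],[0,0,0,0,0]],
  ],
)

```text
time: 1.65
tool_pos: [0.5177, -0.0782, 0.4042]
ee_rot: [-3.141, 0.001, 0.997]
wrist_force: [-1.2, -0.7, 0.2]
width: 0.0936
finger_force: 0.0
```

```bash
python3 - <<'E'
from bench import telemetry, snapshot
import cv2, numpy as np, pickle
o=telemetry.get_obs(); print(o["time"],o["tool_pos"],o["ee_rot"],o["wrist_force"])
s=snapshot("wrist"); pickle.dump(s,open("pics/wrist1.pkl","wb"))
cv2.imwrite("pics/wrist1.png",cv2.resize(s["image"][:,:,::-1],(800,600),interpolation=cv2.INTER_CUBIC))
E
```

```text
1.65 [ 0.51766631 -0.07817664  0.40419217] [-3.14071702e+00  1.16164248e-03  9.96549915e-01] [-1.16928629 -0.65119862  0.24307536]
```

View pics/wrist1.png

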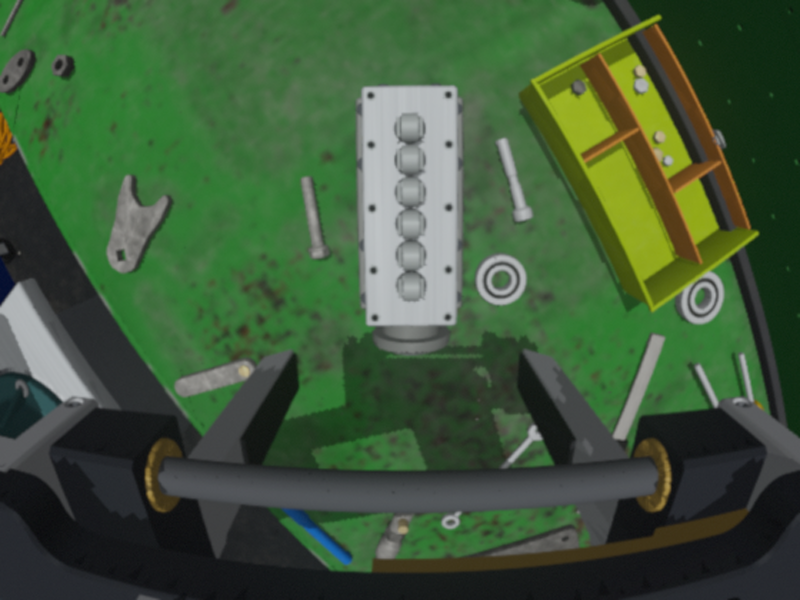

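The wrist image shows the whole housing. The rollers run from 6 at (410,128) to 1 at (411,287), and the plate corners are at (361,87), (457,87), (457,324) and (366,324). The flange is at the bottom, nearest the fingers.

```bash
python3 - <<'E'
import pickle; from h import *
s=pickle.load(open("pics/wrist1.pkl","rb")); k=.7
P=lambda u,v,z: atz(s,u*k,v*k,z,True)
r=[P(u,v,.073) for u,v in [(411,287),(411,255),(411,224),(410,192),(410,160),(410,128)]]
c=[P(u,v,.062) for u,v in [(361,87),(457,87),(457,324),(366,324)]]
print(np.round(r,4)); print(np.round(c,4), np.mean(c,0), np.mean(r,0))
L=np.linalg.norm
print(L(r[0]-r[-1]), L(c[0]-c[1]),L(c[1]-c[2]),L(c[2]-c[3]),L(c[3]-c[0]))
for d in (r[0]-r[-1],c[3]-c[0],c[2]-c[1]): print(np.degrees(np.arctan2(d[1],d[0])))
tcp=np.array([.51767,-.07818]); yaw=.9965; ex=np.array([np.cos(yaw),np.sin(yaw)]); ey=np.array([np.sin(yaw),-np.cos(yaw)])
m=np.mean(r,0); m2=np.mean(c,0)
print("tool-frame of row centre",(m-tcp)@ex,(m-tcp)@ey,"plate",(m2-tcp)@ex,(m2-tcp)@ey)
E
```

```text
[[ 0.5213 -0.0745]
 [ 0.5334 -0.0558]
 [ 0.5449 -0.038 ]
 [ 0.556  -0.0195]
 [ 0.5677 -0.0015]
 [ 0.5795  0.0167]]
[[ 0.5682  0.0609]
 [ 0.6234  0.0251]
 [ 0.5332 -0.1184]
 [ 0.4773 -0.0822]] [ 0.55049921 -0.028627  ] [ 0.55046138 -0.02877694]
0.10817823352444711 0.06579738810232622 0.16952332885823757 0.06660981459747763 0.16949478658661357
-122.53663888959046
-122.43305110030727
-122.15853034277947
tool-frame of row centre 0.05929128597680713 0.0006928918083908981 plate 0.05943771942906877 0.0006432001716448908
```

>>> apply_moves(
  moves=[
    [[0.6,0,0,-0.05,1],[1.2,0.01,0,-0.05,1],[1.8,0.01,0,-0.05,1],[2.29,0.01,0,-0.05,1],[2.29,0.01,0.6,-0.05,1],[2.29,0.01,1.2,-0.05,1],[2.29,0.01,1.7,-0.05,1],[2.29,0.01,2.1,-0.05,1],[2.29,0.01,2.24,-0.05,1],[2.29,0.01,2.24,-0.05,1]],
  ],
)

```text
time: 2.95
tool_pos: [0.5802, 0.0168, 0.2927]
ee_rot: [-3.141, 0.0, 1.003]
wrist_force: [0.1, 0.3, 0.2]
width: 0.0008
finger_force: 0.0
```

>>> apply_moves(
  moves=[
    [[0,0,0,0,1],[0,0,0,0,1],[0,0,0,0,1]],
  ],
)

```text
time: 3.32
tool_pos: [0.5806, 0.0179, 0.2934]
ee_rot: [3.14, -0.001, 1.005]
wrist_force: [-0.3, -0.4, -0.0]
width: 0.0005
finger_force: 0.0
```

```bash
python3 - <<'E'
from bench import telemetry, snapshot
import cv2, numpy as np, pickle
o=telemetry.get_obs(); print(o["time"],o["tool_pos"],o["ee_rot"],o["wrist_force"],o["width"])
w=snapshot("wrist"); d=snapshot("side"); pickle.dump((w,d),open("pics/w2.pkl","wb"))
a=cv2.resize(w["image"][60:420,80:480,::-1],(480,432),interpolation=3)
b=cv2.resize(d["image"][150:250,220:300,::-1],(320,400),interpolation=3)
out=np.zeros((432,800,3),np.uint8); out[:,:480]=a; out[:400,480:]=b
cv2.imwrite("pics/w2.png",out)
E
```

```text
3.325 [0.58059741 0.01786052 0.2933539 ] [ 3.14049189e+00 -5.19106955e-04  1.00529388e+00] [-0.2729254  -0.36990188 -0.02970383] 0.0005381324722747707
```

View pics/w2.png

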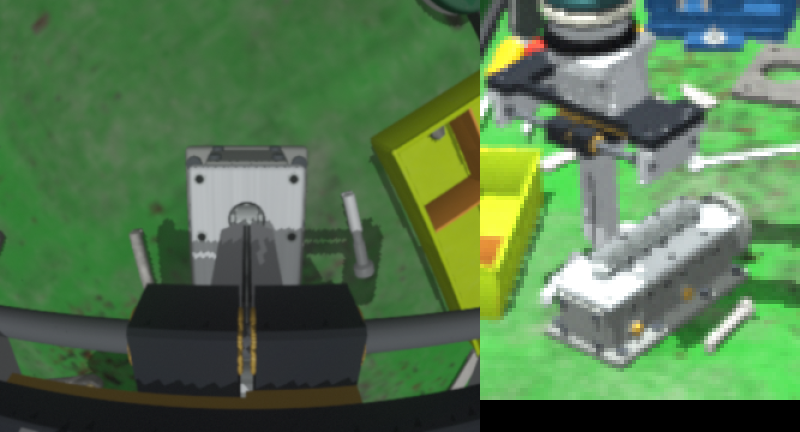

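The closed fingertips stand over roller 6, centred across the row, about 16 mm above the crest. Next I lower them gently.

>>> apply_moves(
  moves=[
    [[0,0,0.15,0,1],[0,0,0.26,0,1],[0,0,0.32,0,1],[0,0,0.35,0,1],[0,0,0.37,0,1],[0,0,0.38,0,1],[0,0,0.38,0,1],[0,0,0.38,0,1]],
  ],
)

```text
time: 4.42
tool_pos: [0.5805, 0.0179, 0.2739]
ee_rot: [3.141, -0.0, 1.005]
wrist_force: [-1.4, 0.8, 3.1]
width: 0.0005
finger_force: 1.5
```

```bash
python3 - <<'E'
from bench import telemetry
o=telemetry.get_obs(); print(o["time"],o["tool_pos"],o["wrist_force"],o["wrist_torque"],o["joint_positions"])
E
```

```text
4.425 [0.58046556 0.01790294 0.27386077] [-1.40254108  0.80954377  3.11048956] [0.23614391 0.32026448 0.0448714 ] [-6.68121104e-02  2.15150148e-01  1.48836401e+00  1.08441521e-04
  1.43783314e+00  4.98662642e-01]
```

>>> apply_moves(
  moves=[
    [[0,0,0.02,0,1],[-0.08,0,0.02,0,1],[-0.16,0,0.02,0,1],[-0.24,0,0.02,0,1],[-0.32,0,0.02,0,1],[-0.4,0,0.02,0,1],[-0.48,0,0.02,0,1],[-0.56,0,0.02,0,1],[-0.64,0,0.02,0,1],[-0.72,0,0.02,0,1]],
  ],
)

```text
time: 5.68
tool_pos: [0.5613, -0.0128, 0.2735]
ee_rot: [3.14, -0.0, 1.005]
wrist_force: [-1.2, -0.3, 6.0]
width: 0.0003
finger_force: 2.9
```

```bash
python3 - <<'E'
from bench import telemetry, snapshot
import cv2, numpy as np, pickle
o=telemetry.get_obs(); print(o["time"],o["tool_pos"],o["ee_rot"],o["wrist_force"])
w=snapshot("wrist"); d=snapshot("side"); p=pickle.load(open("pics/w2.pkl","rb"))[1]
f=lambda d: cv2.resize(d["image"][180:250,225:305,::-1],(400,350),interpolation=3)
out=np.zeros((600,800,3),np.uint8); out[:350,:400]=f(p); out[:350,400:]=f(d)
out[350:,200:600]=cv2.resize(w["image"][130:380,80:480,::-1],(400,250))
cv2.imwrite("pics/w3.png",out)
E
```

```text
5.675 [ 0.56126247 -0.01280394  0.27346327] [ 3.14019287e+00 -3.07622567e-04  1.00534464e+00] [-1.20676485 -0.25216248  5.95284491]
```

View pics/w3.png

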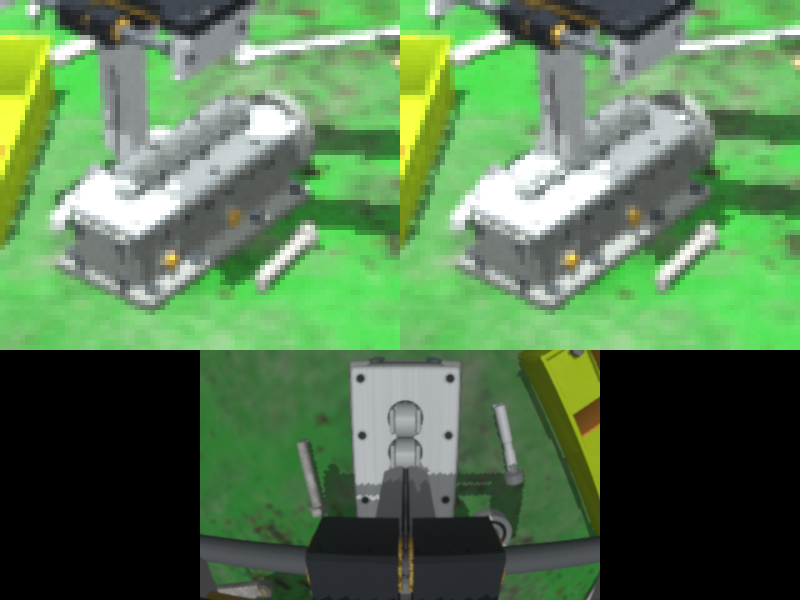

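The housing has not moved. The tip is over rollers 5 and 4 at about 3 mm depth with 6 N, so I carry on 0.5 to 1 mm deeper.

>>> apply_moves(
  moves=[
    [[-0.08,0,0.01,0,1],[-0.16,0,0.015,0,1],[-0.24,0,0.015,0,1],[-0.32,0,0.015,0,1],[-0.4,0,0.015,0,1],[-0.48,0,0.015,0,1],[-0.56,0,0.015,0,1],[-0.64,0,0.015,0,1],[-0.72,0,0.015,0,1],[-0.8,0,0.015,0,1]],
  ],
)

```text
time: 7.02
tool_pos: [0.5401, -0.0461, 0.2727]
ee_rot: [3.14, -0.002, 1.005]
wrist_force: [1.4, 0.4, 6.5]
width: 0.0004
finger_force: 3.4
```

>>> apply_moves(
  moves=[
    [[-0.08,0,0,0,1],[-0.16,0,0,0,1],[-0.24,0,0,0,1],[-0.32,0,0,0,1],[-0.4,0,0,0,1],[-0.48,0,0,0,1],[-0.56,0,0,0,1],[-0.64,0,0,0,1],[-0.72,0,0,0,1],[-0.72,0,0,0,1]],
  ],
)

```text
time: 8.28
tool_pos: [0.5204, -0.0771, 0.2719]
ee_rot: [3.141, 0.0, 1.005]
wrist_force: [2.5, -0.7, 4.0]
width: 0.0004
finger_force: 1.9
```

```bash
python3 - <<'E'
from bench import telemetry
import numpy as np
o=telemetry.get_obs(); print(o["time"],o["tool_pos"],o["wrist_force"])
c=np.array([.5505,-.0287]);a=np.radians(-122.4);print("housing x",(o["tool_pos"][:2]-c)@[np.cos(a),np.sin(a)],"y",(o["tool_pos"][:2]-c)@[-np.sin(a),np.cos(a)])
E
```

```text
8.275 [ 0.52036832 -0.07709542  0.27188289] [ 2.52469819 -0.68624254  3.95317233]
housing x 0.05700696265254191 y 0.0004905435662306019
```

>>> apply_moves(
  moves=[
    [[0,0,0.02,0,1],[0,0,0.035,0,1],[0,0,0.035,0,1],[0,0,0.035,0,1],[0,0,0.035,0,1],[0,0,0.035,0,1],[0,0,0.035,0,1],[0,0,0.035,0,1]],
  ],
)

```text
time: 9.28
tool_pos: [0.5205, -0.0768, 0.2703]
ee_rot: [3.141, -0.0, 1.005]
wrist_force: [3.3, -0.9, 4.0]
width: 0.0008
finger_force: 2.2
```

```bash
python3 - <<'E'
from bench import telemetry, snapshot
import cv2, numpy as np, pickle
Z=[];F=[]
p=pickle.load(open("pics/w2.pkl","rb"))[1]
for i in range(8):
    d=snapshot("side") if i<4 else snapshot("wrist"); o=telemetry.get_obs(); Z.append(o["tool_pos"]); F.append(o["wrist_force"])
    if i==3: s=d
print(o["time"],np.mean(Z,0),np.std(Z,0),np.mean(F,0),np.std(F,0))
f=lambda d: cv2.resize(d["image"][180:250,225:305,::-1],(400,350),interpolation=3)
out=np.zeros((600,800,3),np.uint8); out[:350,:400]=f(p); out[:350,400:]=f(s)
out[350:,200:600]=cv2.resize(d["image"][130:380,80:480,::-1],(400,250))
cv2.imwrite("pics/w4.png",out)
E
```

```text
9.675 [ 0.52049804 -0.07675984  0.27023715] [4.28877381e-05 1.18529141e-05 3.66372451e-05] [ 3.12019854 -1.66960394  4.39919405] [0.55577222 0.6546918  0.30777496]
```

View pics/w4.png

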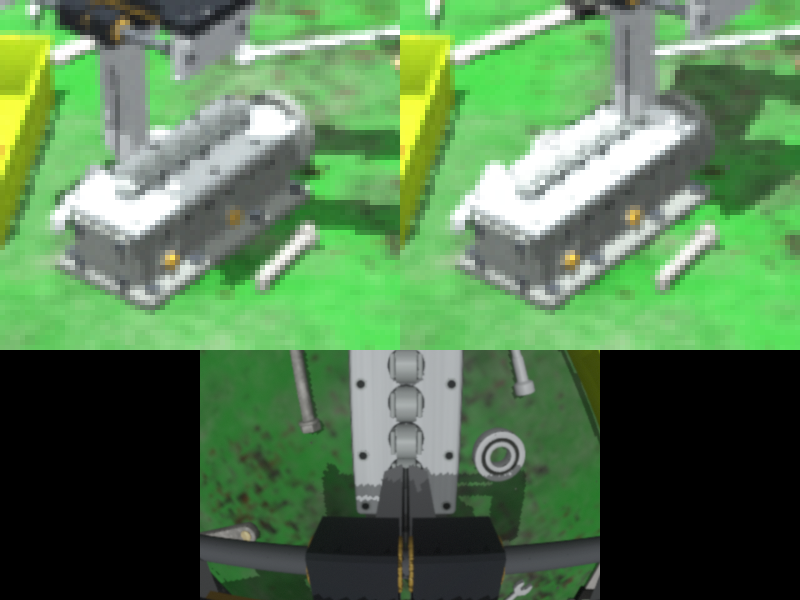

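The last picture shows the tip on roller 1 beside the flange, with roller 2 clear and up and the housing and loose parts not moved. The depth comes to about 5 to 7 mm from the force and height readings together, which is half way down.

```bash
python3 -c "
from bench import ticket; print(ticket.close_job())"
```

```text
the job is handed in; nothing more can be done
None
```

I stroked the six tappets in order from the plain end to the flange, each dipped about 3–4 mm, and handed the job in holding tappet 1 about half way down. The hold depth is 5–7 mm: about 5 by force and 6.8 by height. The housing and the loose parts in view had not moved, and the other tappets looked up.

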